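Glaze the last pale pie

ROBOT

A 7-joint arm with a two-finger parallel gripper is mounted at the origin on the work surface. World frame = base frame: x ahead of the robot, y to its left, z up, the work surface at z = 0. Lengths are in mm, angles in rad, forces in N, time in s.
With the tool pointing down it reaches from about 425 to 875 mm from the base axis. Payload 9.9 kg.
Tool frame: the origin (TCP) lies at the very end of the fingers, on their centre line; the grasp point (between the pads) lies 19 mm behind it; z points along the fingers, y is the line along which they close (so a half turn about z gives the same grasp; the last joint's range is limited). The gripper opens to 85 mm and grips with 20 to 120 N. Pads are 22 mm wide; open, the fingers measure 114 mm over their backs; the gripper's body (76 mm by 85 mm) begins 54 mm behind the grasp point. The pads swing forward as they close: fully open they stand 13 mm farther back than shut.
Start: joints at [-1.224, 0.576, 0.025, 1.437, -0.015, 1.129, -0.057], TCP at [281.872, 613.332, 206.089] pointing down, gripper open.
Joint ranges: [-2.76, 2.76], [-0.34, 2.15], [-1.52, 1.57], [0.19, 2.46], [-1.09, 4.23], [0.17, 1.99], [-2.82, 2.82]. Speed limits (rad/s): [2.22, 2.22, 3.01, 3.01, 3.14, 3.14, 3.14].

INTERFACE

Orientations are given as a unit quaternion [w, x, y, z].
In Python, from plant import env gives the robot as it stands.
- The arm moves only by the shell command python3 -m inch 'ROWS' [FORCE]. ROWS is JSON, a list of rows, each an object with "translation": the shift along the tool's x, y, z in m, a list of three; "dr": the turn, a rotation vector about the tool's x, y, z in degrees, a list of three; "jaw": the opening, from 0 (shut) to 1 (fully open). A call has exactly 8 rows; each row shifts and turns the commanded pose from where the row before left it, along the tool's axes as they then stand; what a row does not reach is not made up. A row lasts 1/8 s, in which the tool goes at most 62.5 mm and 10.7 degrees, less where a joint would pass 70% of its speed; a pose out of reach is approached as far as the arm can. A call is refused whole if a number of a shift passes 0.0625 or a number of a turn 10.7, either way. A call with a gripper value outside its range is refused whole. The fingers move at their own pace and stop on an object; FORCE is the grip in N (left out, the last holds). Time passes only in rows, so rows that do not move let the fingers close, or fill a call up. It gives the time, the measured TCP pose, the force, the opening and the grip force at its end, in the units of the state.
- env.read_state(): the state, without advancing time (a new reading comes with each control period).
- env.read_camera(name): name is "side" or "top"; returns the picture (400x640x3 uint8, blue, green, red); there is no depth.
- env.calibration(name): a dict with "fx", "fy", "cx", "cy" (pixels), "xyz" and "orientation" of the camera in the world. Camera axes: x right, y down, z forward; pixel columns grow to the right and rows downward; lengths in mm; the calibration is good to about 2 mm. A picture is of the moment at which its call begins. calibration takes no time and is no camera call.
- env.job_done(): hands the job in; it is judged then, once.
The state is a dict: "time_s": time; "qpos": joint angles; "joint_vel": joint speeds; "effort": joint torques, N m; "tool_pos": TCP position; "ee_rot": TCP orientation; "force": force on the tool from outside, world axes, zero at the start; "wrist_torque": the same for the moment, N m; "width": finger opening in mm; "grasp_force": force on a finger pad.
Only numpy, scipy, OpenCV 4.12 (cv2) and the standard library are available. Lean on these libraries where they do the work, as an engineer would, in place of code of your own. Each camera call takes 0.05 s, during which the arm holds its last target. There are 200 camera calls.

TASK

One pie on the black tray is still pale: holding the pastry brush, dip its bristles into the purple pot until they are wholly below the rim, then dab them gently on the middle of the pale pie for a moment. Then stand the brush upright on its bristles in its orange dish again and let go. Keep the brush out of the white pot and off the brown pies, and leave the pots, pies and dish where they stand.

Things in the scene. Friction and masses are not known exactly. Their poses are not given: they have to be found in the camera images.
- brush: round pastry brush, 165 mm tall, 130 g, standing upright on its bristles in the orange dish. Origin: centre of the bristle end, z up along the handle. Cream bristles 39 mm across, visible up to 28 mm; steel collar 43 mm across up to 54 mm; round wooden handle narrowing to 24 mm across from 75 to 160 mm
- brush_tip (a point): centre of the flat bristle end. The bristles are springy: they give up to 12 mm along the brush, at 2.5 N (start) to 7 N (fully pushed in), and this point moves with them
- brush_grip (a point): point on the brush's axis 135 mm above the bristle end, a good place to pinch the 24 mm handle from above; 30 mm of handle stands above it
- dish: orange drip dish in which the brush stands, loose, 76 mm across at the rim, 18 mm high, wall 4 mm, inner floor at 5 mm and about 60 mm across. Origin: centre of the underside, z up
- dish_floor (a point): centre of the dish's inner floor
- purple_pot: purple open pot, the glaze pot, loose, 60 mm high, 92 mm across outside at the rim and 80 mm at the foot, wall 4 mm, floor 6 mm thick, empty to look at. Origin: centre of the underside, z up
- purple_pot_rim (a point): centre of the purple pot's mouth, 60 mm above its underside
- white_pot: white pot of the same shape and size as the purple one, not to be used. Origin: centre of the underside
- tray: black baking tray fixed to the worktop, 200 by 360 mm, lip 14 mm high, floor 5 mm thick, holding three pies in a row along its y. Origin: centre of the underside
- pale_pie: the pale cream pie, round, loose, firm, 96 mm across, 22 mm high in the middle with a low dome (9 mm high at the edge), lying on the tray. Origin: centre of the underside, z up
- pale_pie_top (a point): middle of the pale pie's top, 22 mm above its underside
- brown_pie_a: a dark brown finished pie of the same shape on the tray. Origin: centre of the underside
- brown_pie_b: the other dark brown finished pie on the tray. Origin: centre of the underside
Things that resemble listed ones, but are neither listed nor needed, are in the scene too. What is shaped like the brown_pie_a but pink is not meant. Of the things that look like the pale_pie, take the one that is farthest from the robot's base at the start.

How it is judged:
By the outcome, as a careful person would: the job done as asked, in the order asked, and still so for the second after the job is handed in, with the robot touching nothing.
It also fails if it takes over 56 s, if anything falls off the work surface, if the arm or the gripper's body presses on something with over 40 N, if the wrist force passes 120 N, or if a joint passes its speed limit or range.

## Working session

There is one attempt and no reset: what is moved stays moved. The work goes in short steps, Python scripts to look and compute and a shell command to move; the robot and the scene stay as the last step left them, time stands still between calls to the robot, and variables do not carry over. Pictures are saved under pics/ and viewed, at most 10 in all, crops included, and the job is handed in when it is done.

```bash
ls; mkdir -p pics; python3 - <<'E'
from plant import env
import cv2
s=env.read_state(); print({k:s[k] for k in('time_s','tool_pos','ee_rot','force','width')})
for n in('top','side'):
    print(n,env.calibration(n)); cv2.imwrite(f'pics/{n}0.png',env.read_camera(n))
E
```

```text
pics
{'time_s': 0.0, 'tool_pos': array([281.66349219, 612.87243449, 205.23030094]), 'ee_rot': array([-1.48416844e-04,  2.13711125e-01,  9.76896532e-01, -8.35583379e-04]), 'force': array([-0.40190255, -0.38440918,  0.18840855]), 'width': 85.32629805199853}
top {'fx': 412.49588315420175, 'fy': 412.49588315420175, 'cx': 319.2112947227031, 'cy': 196.4017044867222, 'xyz': array([ 401.9179674 ,  -24.02561205, 1145.31803471]), 'orientation': array([ 0.04669757, -0.70450667,  0.70695365, -0.04130659])}
side {'fx': 500.5435439719946, 'fy': 500.5435439719946, 'cx': 319.0356174578596, 'cy': 198.58636449606516, 'xyz': array([  241.93375149, -1012.58950221,   847.19701296]), 'orientation': array([-0.45483807,  0.8821379 , -0.10461553,  0.06332959])}
```

View pics/top0.png

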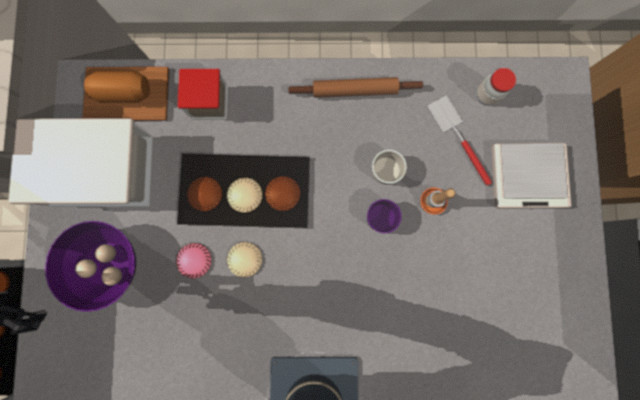

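View pics/side0.png

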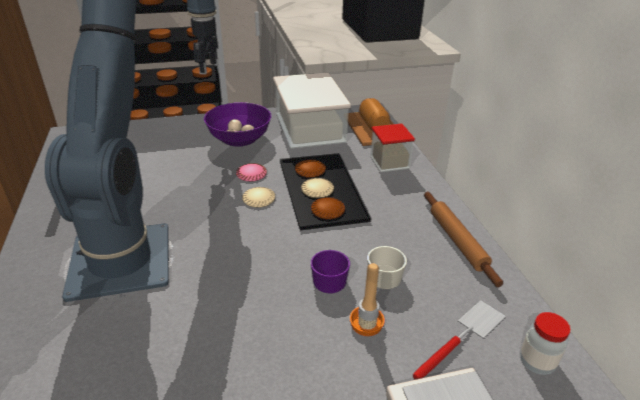

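The top picture shows the tray at (244,191). Pale candidates are the pie on the tray at (245,195) and the loose one at (244,259). The tray pie is farther from the base (the base is at about (315,395)) and lies on the black tray, so it fits. The purple pot is at (384,216), the white pot at (389,167), and the brush in its orange dish at (434,200). The side view agrees: the pale tray pie at (318,187), purple pot (330,271), brush (370,295).

```bash
cat > h.py <<'E'
import numpy as np, cv2
from scipy.spatial.transform import Rotation as R
from plant import env
def cam(n):
    c=env.calibration(n); w,x,y,z=c['orientation']; return c,R.from_quat([x,y,z,w]).as_matrix()
def ray(n,u,v,z):
    c,M=cam(n); d=M@[(u-c['cx'])/c['fx'],(v-c['cy'])/c['fy'],1]; return c['xyz']+d*(z-c['xyz'][2])/d[2]
def proj(n,P):
    c,M=cam(n); q=(np.asarray(P,float)-c['xyz'])@M; return q[...,:2]/q[...,2:]*[c['fx'],c['fy']]+[c['cx'],c['cy']]
def circ(n,x,y,z,r):
    a=np.linspace(0,2*np.pi,60); return proj(n,np.c_[x+r*np.cos(a),y+r*np.sin(a),a*0+z])
E
python3 - <<'E'
from h import *
im=cv2.imread('pics/top0.png'); sd=cv2.imread('pics/side0.png')
def blob(im,box,lo,hi):
    x0,y0,x1,y1=box; m=cv2.inRange(cv2.cvtColor(im[y0:y1,x0:x1],cv2.COLOR_BGR2HSV),lo,hi)
    n,l,s,c=cv2.connectedComponentsWithStats(m); i=1+np.argmax(s[1:,4]); p=np.argwhere(l==i)[:,::-1]+[x0,y0]
    hull=cv2.convexHull(p.astype(np.float32)); return cv2.fitEllipse(hull), s[i]
for nm,n,I,box,lo,hi,z in [
 ('pale','top',im,(222,172,266,216),(12,40,100),(35,255,255),5+9),
 ('pale','side',sd,(296,172,338,200),(12,40,120),(35,255,255),5+12),
 ('purple','top',im,(360,195,408,238),(120,90,20),(160,255,255),60),
 ('purple','side',sd,(305,245,355,295),(120,90,20),(160,255,255),30),
 ('dish','top',im,(412,180,460,220),(3,190,100),(14,255,255),18),
 ('dish','side',sd,(345,300,390,336),(3,190,100),(14,255,255),18)]:
    e,s=blob(I,box,lo,hi); print(nm,n,np.round(e[0],1),np.round(e[1],1),s,np.round(ray(n,*e[0],z),1))
a=cv2.resize(im[140:240,160:480],None,fx=2.5,fy=2.5,interpolation=2)
b=cv2.resize(sd[140:345,230:420],None,fx=1.6,fy=1.6,interpolation=2)
b2=cv2.resize(im[175:225,405:465],None,fx=6.5,fy=6.5,interpolation=2)
o=np.zeros((250+330,800,3),np.uint8); o[:250]=a; o[250:250+328,:304]=b; o[250:250+325,310:700]=b2
cv2.imwrite('pics/crop.png',o)
E
```

```text
pale top [244.2 194.7] [34.5 35.1] [  5   6  35  35 938] [549.  192.1  14. ]
pale side [317.2 187.3] [19.1 31.8] [  5   6  33  19 483] [547.7 177.9  17. ]
purple top [383.8 215.8] [32.7 33.8] [  7   5  34  33 844] [ 485.7 -185.9   60. ]
purple side [329.9 270.5] [40.8 43.6] [   6    5   39   43 1340] [ 488.5 -186.3   30. ]Traceback (most recent call last):
  File "<stdin>", line 14, in <module>
  File "<stdin>", line 5, in blob
    return _wrapfunc(a, 'argmax', axis=axis, out=out, **kwds)
    return bound(*args, **kwds)
ValueError: attempt to get argmax of an empty sequence
```

```bash
python3 - <<'E'
from h import *
im=cv2.imread('pics/top0.png'); sd=cv2.imread('pics/side0.png')
def blob(im,box,lo,hi):
    x0,y0,x1,y1=box; m=cv2.inRange(cv2.cvtColor(im[y0:y1,x0:x1],cv2.COLOR_BGR2HSV),lo,hi)
    p=np.argwhere(m>0)[:,::-1]+[x0,y0]
    return cv2.fitEllipse(cv2.convexHull(p.astype(np.float32)))
for n,I,box in [('top',im,(412,180,460,220)),('side',sd,(345,300,390,340))]:
    e=blob(I,box,(0,170,80),(14,255,255)); print('dish',n,np.round(e[0],1),np.round(e[1],1),np.round(ray(n,*e[0],14),1))
pie=lambda n,x,y:np.r_[tuple(circ(n,x,y,5+h,r) for h,r in[(0,48),(9,48),(16,32),(20,18),(22,4)])]
def ov(n,I,x0,y0,x1,y1,k,curves):
    a=cv2.resize(I[y0:y1,x0:x1],None,fx=k,fy=k,interpolation=2)
    for c in curves: cv2.polylines(a,[np.int32((c+.5-[x0,y0])*k)],False,(0,255,0),1)
    return a
o=np.zeros((600,800,3),np.uint8)
def put(a,y,x): o[y:y+a.shape[0],x:x+a.shape[1]]=a
cs=lambda n:[circ(n,549,192,5,48),circ(n,549,192,14,48),circ(n,549,192,27,4),circ(n,486.5,-186,60,46),circ(n,486.5,-186,0,40)]
put(ov('top',im,180,160,300,230,3.2,cs('top')),0,0)
put(ov('side',sd,285,150,370,225,3.2,cs('side')),0,400)
put(ov('top',im,360,140,460,240,3.4,cs('top')[3:]),250,0)
put(ov('side',sd,300,240,410,340,3.4,cs('side')[3:]),250,400)
cv2.imwrite('pics/crop.png',o)
E
```

```text
dish top [433.7 200.7] [23.4 24.2] [ 530.3 -330.9   14. ]
dish side [366.6 320.1] [30.  33.4] [ 530.4 -335.9   14. ]
```

View pics/crop.png

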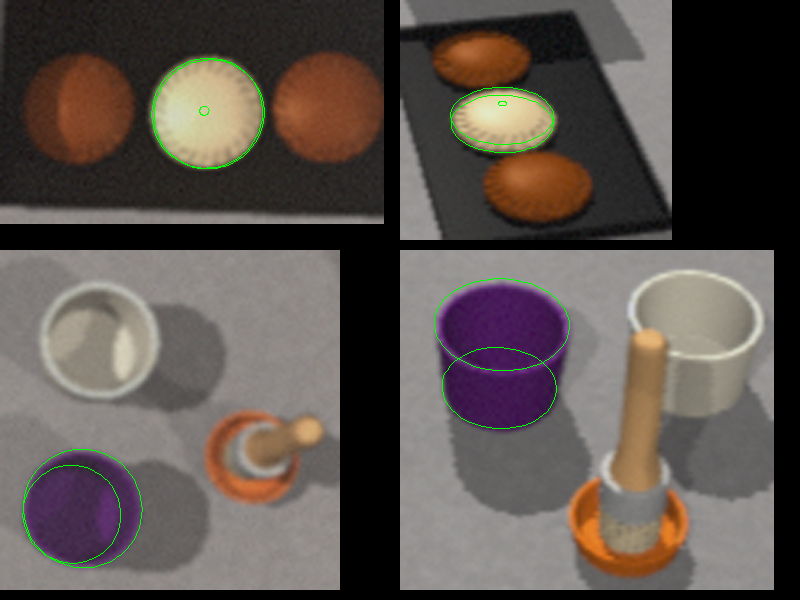

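The overlay fits: the pale pie is at (549,191) and the purple pot at (486.5,-186). The brush top is at top-view px (450,192.5) and side-view px (373,266). The orange dish is at (433.7,200.7) in the top view.

```bash
python3 - <<'E'
from h import *
im=cv2.imread('pics/top0.png'); sd=cv2.imread('pics/side0.png')
print(ray('top',449.8,192.4,170),ray('side',372.7,266,170)) 
# two-view handle top
A=[];b=[]
for n,u,v in[('top',449.8,192.4),('side',372.7,266)]:
    c,_=cam(n); p=c['xyz'];d=ray(n,u,v,0)-p;d/=np.linalg.norm(d);P=np.eye(3)-np.outer(d,d);A.append(P);b.append(P@p)
print(np.linalg.lstsq(np.r_[tuple(A)],np.r_[tuple(b)],rcond=None)[0])
def ov(n,I,x0,y0,x1,y1,k,curves):
    a=cv2.resize(I[y0:y1,x0:x1],None,fx=k,fy=k,interpolation=2)
    for c in curves: cv2.polylines(a,[np.int32((c+.5-[x0,y0])*k)],False,(0,255,0),1)
    return a
o=np.zeros((600,800,3),np.uint8)
D=(530.5,-333); B=ray('top',449.8,192.4,170)[:2]
cs=lambda n:[circ(n,*D,18,38),circ(n,*D,0,34),circ(n,*B,170,11),circ(n,*B,80,12),circ(n,*B,59,21.5),circ(n,*B,33,21.5),circ(n,*B,5,19.5)]
for j,(n,I,bx,k) in enumerate([('top',im,(410,170,460,225),8),('side',sd,(335,255,400,345),6)]):
    a=ov(n,I,*bx,k,cs(n)); o[:a.shape[0],400*j:400*j+a.shape[1]]=a[:600,:400]
cv2.imwrite('pics/brush.png',o)
E
```

```text
[ 532.39615136 -327.58221776  170.        ] [ 531.83674887 -334.47614836  170.        ]
[ 533.54866109 -329.31381689  164.85383876]
```

View pics/brush.png

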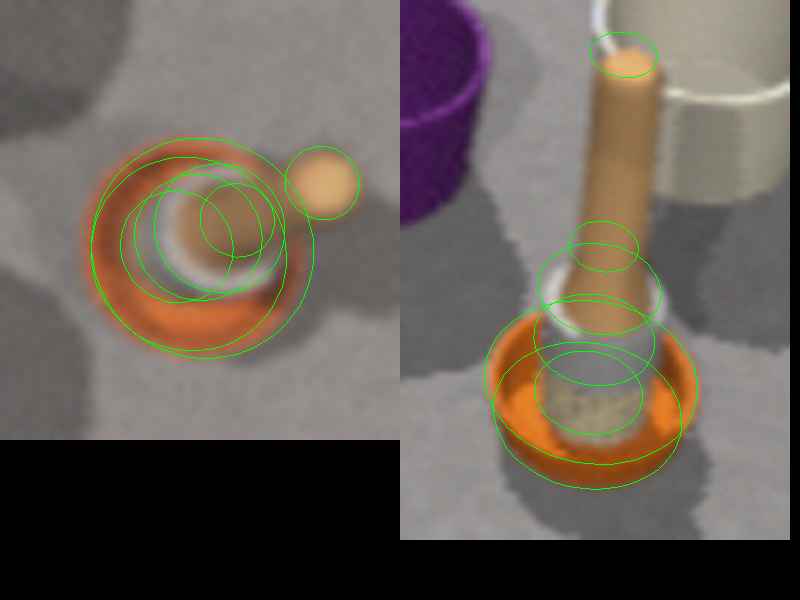

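```bash
python3 - <<'E'
from h import *
from scipy.optimize import least_squares
T=[('top',410+229/8,170+228/8,59),('top',410+323/8,170+183/8,170),('side',335+(604-400)/6,255+292/6,59),('side',335+(628-400)/6,255+64/6,170),('side',335+(597-400)/6,255+403/6,5)]
for n,u,v,z in T: print(n,z,ray(n,u-.5,v-.5,z)[:2].round(1))
f=lambda p:np.r_[tuple(proj(n,[p[0]+p[2]*(z-5),p[1]+p[3]*(z-5),z])-[u-.5,v-.5] for n,u,v,z in T)]
for fx in(0,1):
    r=least_squares(lambda p:f(p*np.array([1,1,fx,fx])),[530,-333,0,0]); print(r.x.round(3),r.fun.round(1))
print('fk home tool x axis',R.from_quat([2.13711125e-01,9.76896532e-01,-8.35583379e-04,-1.48e-4]).as_matrix().round(3))
E
```

```text
top 59 [ 532.4 -330.7]
top 170 [ 532.5 -327.8]
side 59 [ 533.4 -329.5]
side 170 [ 532.2 -332.1]
side 5 [ 533.7 -333.1]
[ 533.029 -330.508    0.       0.   ] [-0.1 -0.2  1.1 -0.2 -0.   0.4  0.1 -0.6 -0.7 -0.8]
[ 5.33502e+02 -3.31901e+02 -5.00000e-03  1.50000e-02] [ 0.1 -0.3  0.7 -0.1  0.1  0.5 -0.3 -1.  -0.3 -0.4]
fk home tool x axis [[-0.909  0.418 -0.001]
 [ 0.418  0.909 -0.002]
 [-0.    -0.002 -1.   ]]
```

Measured: brush at (533,-331), upright, with two-view agreement of about 2 mm; reach 627 mm, so it is reachable. The dish is at about (531,-332). I keep the tool orientation fixed and travel over at z of about 205, which clears the brush top at 170.

```bash
cat >> h.py <<'E'
def to(x,y,z):
    s=env.read_state(); w,a,b,c=s['ee_rot']; M=R.from_quat([a,b,c,w]).as_matrix()
    print('t',s['time_s'],'pos',s['tool_pos'].round(1),'F',s['force'].round(1),'w',round(s['width'],1),'tilt',np.degrees([M[0,2],M[1,2]]).round(2),'q7',s['qpos'][6].round(2),'yaw',np.degrees(np.arctan2(M[1,0],M[0,0])).round(2))
    print('tool delta mm',(M.T@(np.array([x,y,z])-s['tool_pos'])).round(1))
E
python3 -m inch '[{"translation":[-0.046,-0.035,0],"dr":[0,0,0],"jaw":1},{"translation":[-0.046,-0.035,0],"dr":[0,0,0],"jaw":1},{"translation":[-0.046,-0.035,0],"dr":[0,0,0],"jaw":1},{"translation":[-0.046,-0.035,0],"dr":[0,0,0],"jaw":1},{"translation":[-0.046,-0.035,0],"dr":[0,0,0],"jaw":1},{"translation":[-0.046,-0.035,0],"dr":[0,0,0],"jaw":1},{"translation":[-0.046,-0.035,0],"dr":[0,0,0],"jaw":1},{"translation":[-0.046,-0.035,0],"dr":[0,0,0],"jaw":1}]' 60
python3 -c "
from h import *
to(533,-331,205)"
```

```text
time_s: 1.1
tool_pos: [499.8, 203.5, 206.0]
ee_rot: [-0.0, 0.214, 0.977, -0.0]
force: [0.3, 0.4, -0.5]
width: 85.4
grasp_force: 0.0
t 1.1 pos [499.8 203.5 206. ] F [ 0.3  0.4 -0.5] w 85.4 tilt [-0.01 -0.  ] q7 0.71 yaw 155.33
tool delta mm [-253.3 -471.9    1. ]
```

```bash
python3 -m inch '[{"translation":[-0.027,-0.05,0],"dr":[0,0,0],"jaw":1},{"translation":[-0.027,-0.05,0],"dr":[0,0,0],"jaw":1},{"translation":[-0.027,-0.05,0],"dr":[0,0,0],"jaw":1},{"translation":[-0.027,-0.05,0],"dr":[0,0,0],"jaw":1},{"translation":[-0.027,-0.05,0],"dr":[0,0,0],"jaw":1},{"translation":[-0.027,-0.05,0],"dr":[0,0,0],"jaw":1},{"translation":[-0.027,-0.05,0],"dr":[0,0,0],"jaw":1},{"translation":[-0.027,-0.05,0],"dr":[0,0,0],"jaw":1}]' >/dev/null
python3 -c "
from h import *
to(533,-331,205)"
```

```text
t 2.1 pos [ 528.3 -250.1  205.9] F [0.3 0.1 0.9] w 85.1 tilt [-0.02  0.02] q7 1.6 yaw 155.33
tool delta mm [-38.  -71.6   0.9]
```

```bash
python3 -m inch '[{"translation":[-0.013,-0.024,0],"dr":[0,0,0],"jaw":1},{"translation":[-0.013,-0.024,0],"dr":[0,0,0],"jaw":1},{"translation":[-0.012,-0.0236,0],"dr":[0,0,0],"jaw":1},{"translation":[0,0,0],"dr":[0,0,0],"jaw":1},{"translation":[0,0,0.02],"dr":[0,0,0],"jaw":1},{"translation":[0,0,0.022],"dr":[0,0,0],"jaw":1},{"translation":[0,0,0.022],"dr":[0,0,0],"jaw":1},{"translation":[0,0,0],"dr":[0,0,0],"jaw":1}]' >/dev/null
python3 - <<'E'
from h import *
to(533,-331,122)
o=np.zeros((560,800,3),np.uint8)
for j,(n,b,k) in enumerate([('top',(405,160,485,240),5),('side',(320,200,420,340),4)]):
    a=cv2.resize(env.read_camera(n)[b[1]:b[3],b[0]:b[2]],None,fx=k,fy=k); o[:a.shape[0],400*j:400*j+a.shape[1]]=a
cv2.imwrite('pics/pre.png',o)
E
```

```text
t 3.1 pos [ 532.4 -327.6  140.5] F [-0.2 -0.1  0.2] w 84.9 tilt [-0.18  0.13] q7 1.73 yaw 155.38
tool delta mm [-2.1 -2.9 18.5]
```

View pics/pre.png

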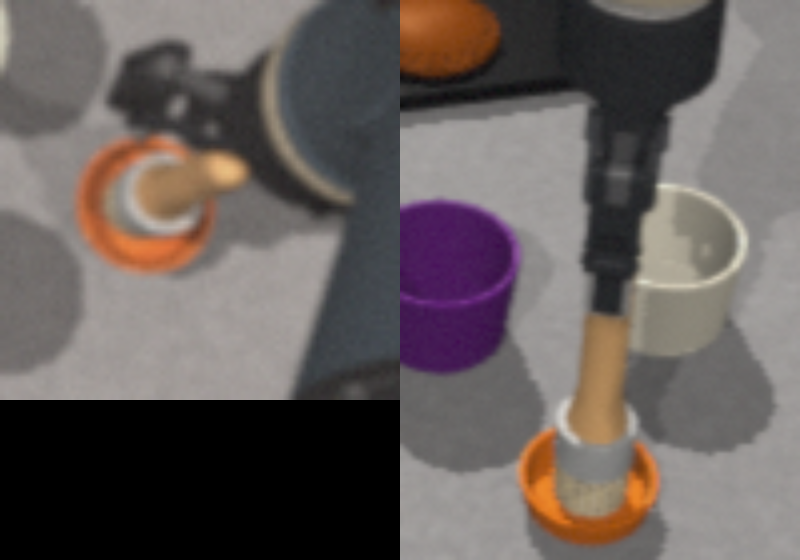

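The picture shows the brush still upright, with its handle tip at about top-view px (451,194), under the palm between the fingers. In the side view the fingers line up with the handle at about x=475. I correct by 2-3 mm, lower and close.

```bash
python3 -m inch '[{"translation":[-0.001,-0.002,0.006],"dr":[0,0,0],"jaw":1},{"translation":[0,0,0.009],"dr":[0,0,0],"jaw":1},{"translation":[0,0,0],"dr":[0,0,0],"jaw":1},{"translation":[0,0,0],"dr":[0,0,0],"jaw":0.1},{"translation":[0,0,0],"dr":[0,0,0],"jaw":0.1},{"translation":[0,0,0],"dr":[0,0,0],"jaw":0.1},{"translation":[0,0,0],"dr":[0,0,0],"jaw":0.1},{"translation":[0,0,0],"dr":[0,0,0],"jaw":0.1}]' 60
python3 - <<'E'
from h import *
to(533,-331,122)
E
```

```text
time_s: 4.2
tool_pos: [533.4, -331.5, 127.3]
ee_rot: [0.0, 0.214, 0.977, 0.0]
force: [1.0, 1.7, 1.2]
width: 21.4
grasp_force: 58.7
t 4.2 pos [ 533.4 -331.5  127.3] F [1.  1.7 1.2] w 21.4 tilt [ 0.02 -0.  ] q7 1.74 yaw 155.32
tool delta mm [0.6 0.3 5.3]
```

```bash
python3 -m inch '[{"translation":[0,0,-0.01],"dr":[0,0,0],"jaw":0.1},{"translation":[0,0,-0.02],"dr":[0,0,0],"jaw":0.1},{"translation":[0,0,-0.025],"dr":[0,0,0],"jaw":0.1},{"translation":[0,0,-0.025],"dr":[0,0,0],"jaw":0.1},{"translation":[0,0,-0.02],"dr":[0,0,0],"jaw":0.1},{"translation":[0,0,0],"dr":[0,0,0],"jaw":0.1},{"translation":[0,0,0],"dr":[0,0,0],"jaw":0.1},{"translation":[0,0,0],"dr":[0,0,0],"jaw":0.1}]' 60
python3 - <<'E'
from h import *
to(486.5,-186.5,227)
o=np.zeros((560,800,3),np.uint8)
for j,(n,b,k) in enumerate([('top',(345,150,480,240),3),('side',(310,160,410,340),3.1)]):
    I=env.read_camera(n); cv2.imwrite(f'pics/lift_{n}.png',I)
    a=cv2.resize(I[b[1]:b[3],b[0]:b[2]],None,fx=k,fy=k); o[:a.shape[0],410*j:410*j+a.shape[1]]=a[:,:390] if j else a
cv2.imwrite('pics/lift.png',o)
E
```

```text
time_s: 5.2
tool_pos: [532.8, -331.2, 226.0]
ee_rot: [-0.001, 0.214, 0.977, 0.0]
force: [0.5, -0.2, -3.3]
width: 21.2
grasp_force: 58.9
t 5.2 pos [ 532.8 -331.2  226. ] F [ 0.5 -0.2 -3.3] w 21.2 tilt [-0.09  0.05] q7 1.72 yaw 155.32
tool delta mm [102.5 112.2  -0.8]
```

View pics/lift.png

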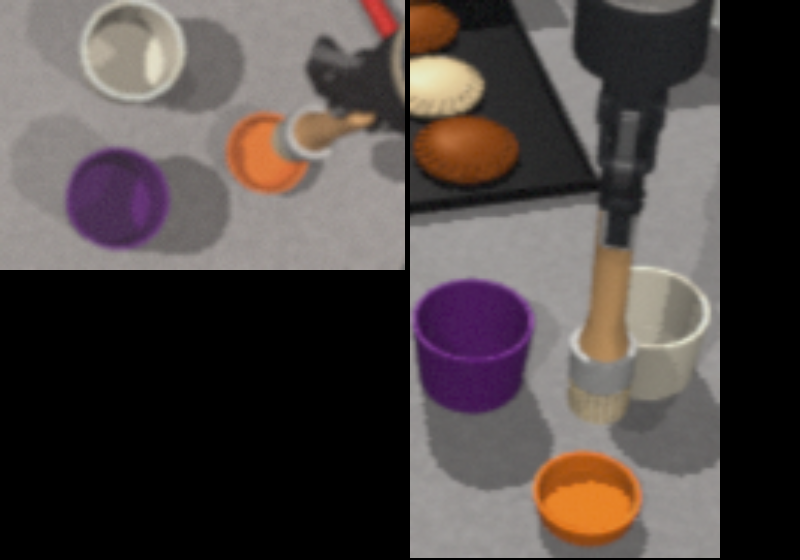

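Brush held upright and clear of the dish. In the top crop the collar is at (312,133), and in the side crop the bristle end is at (600,412). The dish stayed at (267,152). Next, over the pot.

```bash
python3 -m inch '[{"translation":[0.013,0.014,0],"dr":[0,0,0],"jaw":0.1},{"translation":[0.0205,0.0225,0],"dr":[0,0,0],"jaw":0.1},{"translation":[0.0205,0.0225,0],"dr":[0,0,0],"jaw":0.1},{"translation":[0.0205,0.0225,0],"dr":[0,0,0],"jaw":0.1},{"translation":[0.015,0.016,0],"dr":[0,0,0],"jaw":0.1},{"translation":[0.013,0.0145,0],"dr":[0,0,0],"jaw":0.1},{"translation":[0,0,0],"dr":[0,0,0],"jaw":0.1},{"translation":[0,0,0],"dr":[0,0,0],"jaw":0.1}]' >/dev/null
python3 - <<'E'
from h import *
to(486.5,-186.5,140)
# brush points at lift, TCP (532.8,-331.2,226): tip z = 104
for n,u,v,z in[('top',345+312/3,150+133/3,158),('side',310+(604-410)/3.1,160+345/3.1,158),('side',310+(598-410)/3.1,160+403/3.1,104)]: print(n,z,ray(n,u-.5,v-.5,z).round(1))
for n,b,z in(('top',(412,180,460,220),14),('side',(345,300,390,340),14)):
    im=cv2.imread(f'pics/lift_{n}.png'); x0,y0,x1,y1=b
    m=cv2.inRange(cv2.cvtColor(im[y0:y1,x0:x1],cv2.COLOR_BGR2HSV),(0,170,80),(14,255,255)); p=np.argwhere(m>0)[:,::-1]+[x0,y0]
    h=cv2.convexHull(p.astype(np.float32)); e=cv2.fitEllipse(h)
    D=(531,-332); c=np.r_[circ(n,*D,18,38),circ(n,*D,0,34)].astype(np.float32); bb=lambda q:np.r_[q.reshape(-1,2).min(0),q.reshape(-1,2).max(0)].round(1)
    print(n,'dish img bbox',bb(h),'model',bb(c))
E
```

```text
t 6.3 pos [ 487.1 -187.7  227.2] F [ 0.4  0.1 -0.8] w 21.8 tilt [ 0.02 -0.04] q7 1.5 yaw 155.29
tool delta mm [ 1.1  0.9 87.2]
top 158 [ 530.5 -328.   158. ]
side 158 [ 531.2 -335.3  158. ]
side 104 [ 532.  -333.7  104. ]
top dish img bbox [422. 189. 445. 212.] model [420.5 186.6 448.4 214.1]
side dish img bbox [350. 306. 383. 335.] model [348.7 304.2 384.1 335.6]
```

```bash
python3 -m inch '[{"translation":[0.001,0.001,0.012],"dr":[0,0,0],"jaw":0.1},{"translation":[0,0,0.02],"dr":[0,0,0],"jaw":0.1},{"translation":[0,0,0.02],"dr":[0,0,0],"jaw":0.1},{"translation":[0,0,0.02],"dr":[0,0,0],"jaw":0.1},{"translation":[0,0,0.015],"dr":[0,0,0],"jaw":0.1},{"translation":[0,0,0],"dr":[0,0,0],"jaw":0.1},{"translation":[0,0,0],"dr":[0,0,0],"jaw":0.1},{"translation":[0,0,0],"dr":[0,0,0],"jaw":0.1}]' >/dev/null
python3 - <<'E'
from h import *
to(486.5,-186.5,240)
o=np.zeros((560,800,3),np.uint8)
for j,(n,b,k) in enumerate([('top',(345,150,480,240),3),('side',(280,160,380,340),3.1)]):
    I=env.read_camera(n); cv2.imwrite(f'pics/dip_{n}.png',I)
    a=cv2.resize(I[b[1]:b[3],b[0]:b[2]],None,fx=k,fy=k); o[:a.shape[0],410*j:410*j+a.shape[1]]=a
cv2.imwrite('pics/dip.png',o)
E
```

```text
t 7.3 pos [ 486.9 -185.9  140.8] F [-0.1 -0.1 -2.1] w 21.6 tilt [ 0.07 -0.02] q7 1.52 yaw 155.31
tool delta mm [ -0.1  -0.7 -99.2]
```

View pics/dip.png

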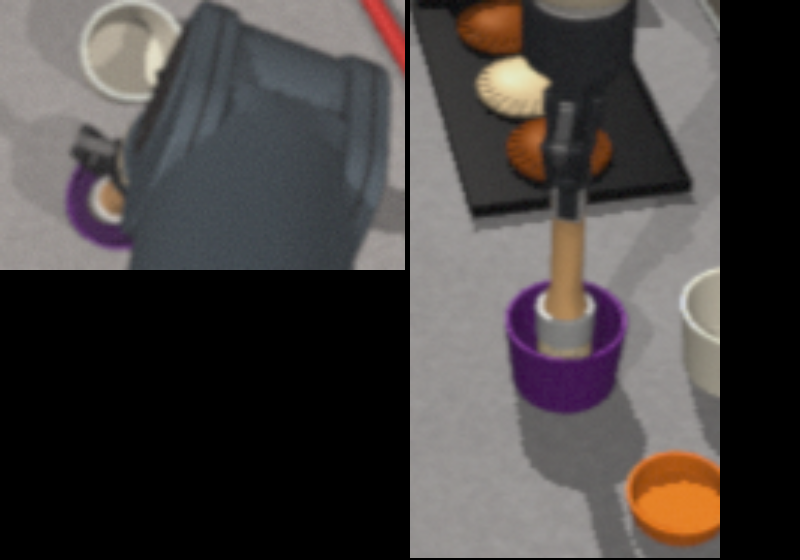

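The picture shows the brush inside the purple pot (side crop (565,330)). The collar sits just above the rim and the bristles are below it: tip at about z 18, bristle top about 46, below 60. The pot has not moved. Lift and go to the pie.

```bash
python3 -m inch '[{"translation":[0,0,0],"dr":[0,0,0],"jaw":0.1},{"translation":[0,0,-0.012],"dr":[0,0,0],"jaw":0.1},{"translation":[0,0,-0.02],"dr":[0,0,0],"jaw":0.1},{"translation":[0,0,-0.02],"dr":[0,0,0],"jaw":0.1},{"translation":[0,0,-0.02],"dr":[0,0,0],"jaw":0.1},{"translation":[0,0,-0.018],"dr":[0,0,0],"jaw":0.1},{"translation":[0,0,-0.01],"dr":[0,0,0],"jaw":0.1},{"translation":[0,0,0],"dr":[0,0,0],"jaw":0.1}]' >/dev/null
python3 -m inch '[{"translation":[0.008,0.03,0],"dr":[0,0,0],"jaw":0.1},{"translation":[0.013,0.047,0],"dr":[0,0,0],"jaw":0.1},{"translation":[0.014,0.052,0],"dr":[0,0,0],"jaw":0.1},{"translation":[0.014,0.052,0],"dr":[0,0,0],"jaw":0.1},{"translation":[0.014,0.052,0],"dr":[0,0,0],"jaw":0.1},{"translation":[0.014,0.052,0],"dr":[0,0,0],"jaw":0.1},{"translation":[0.014,0.05,0],"dr":[0,0,0],"jaw":0.1},{"translation":[0.008,0.025,0],"dr":[0,0,0],"jaw":0.1}]' >/dev/null
python3 -c "
from h import *
to(549,191,160)"
```

```text
t 9.4 pos [546.1 186.4 238.9] F [ 0.6 -0.6 -1.6] w 21.2 tilt [-0.1   0.03] q7 0.77 yaw 155.52
tool delta mm [-0.8  5.4 78.9]
```

```bash
python3 -m inch '[{"translation":[0,0.005,0],"dr":[0,0,0],"jaw":0.1},{"translation":[0,0,0.01],"dr":[0,0,0],"jaw":0.1},{"translation":[0,0,0.02],"dr":[0,0,0],"jaw":0.1},{"translation":[0,0,0.02],"dr":[0,0,0],"jaw":0.1},{"translation":[0,0,0.015],"dr":[0,0,0],"jaw":0.1},{"translation":[0,0,0],"dr":[0,0,0],"jaw":0.1},{"translation":[0,0,0],"dr":[0,0,0],"jaw":0.1},{"translation":[0,0,0],"dr":[0,0,0],"jaw":0.1}]' >/dev/null
python3 - <<'E'
from h import *
to(549,191,149)
s=env.read_state(); x,y,z=s['tool_pos']; zt=z-122
o=np.zeros((560,800,3),np.uint8)
for j,(n,b,k) in enumerate([('top',(195,150,295,240),4),('side',(280,110,360,220),4.8)]):
    I=env.read_camera(n); cv2.imwrite(f'pics/pie_{n}.png',I); I=cv2.resize(I[b[1]:b[3],b[0]:b[2]],None,fx=k,fy=k)
    for c in(circ(n,x,y,zt,19.5),circ(n,549,191,14,48),circ(n,549,191,27,3)): cv2.polylines(I,[np.int32((c+.5-b[:2])*k)],True,(0,255,0),1)
    o[:I.shape[0],410*j:410*j+I.shape[1]]=I
cv2.imwrite('pics/pie.png',o)
E
```

```text
t 10.4 pos [549.3 187.4 175.9] F [-0.4 -0.7 -1.4] w 21.7 tilt [0.07 0.03] q7 0.76 yaw 155.31
tool delta mm [ 1.8  3.1 26.9]
```

View pics/pie.png

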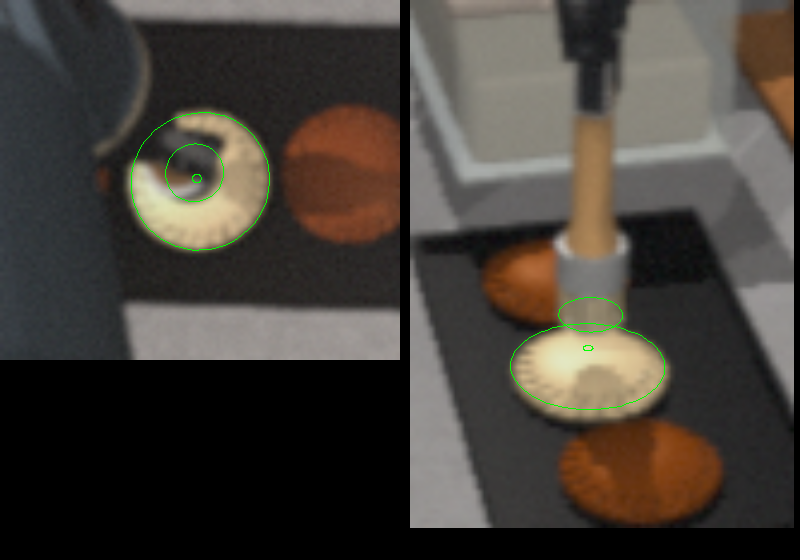

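The picture shows the brush over the pale pie: side-view bristle end at (592,325), pie at (589,368), top-view overlay nearly centred. A 2 mm correction, then a slow dab.

```bash
python3 -m inch '[{"translation":[0.001,0.002,0],"dr":[0,0,0],"jaw":0.1},{"translation":[0,0,0.008],"dr":[0,0,0],"jaw":0.1},{"translation":[0,0,0.008],"dr":[0,0,0],"jaw":0.1},{"translation":[0,0,0.006],"dr":[0,0,0],"jaw":0.1},{"translation":[0,0,0.004],"dr":[0,0,0],"jaw":0.1},{"translation":[0,0,0.002],"dr":[0,0,0],"jaw":0.1},{"translation":[0,0,0],"dr":[0,0,0],"jaw":0.1},{"translation":[0,0,0],"dr":[0,0,0],"jaw":0.1}]' >/dev/null
python3 -c "
from h import *
to(549,190,145)"
```

```text
t 11.5 pos [549.  189.5 147.4] F [ 0.3 -0.1  1.8] w 21.3 tilt [0.03 0.  ] q7 0.76 yaw 155.31
tool delta mm [0.2 0.5 2.4]
```

```bash
python3 -m inch '[{"translation":[0,0,0.002],"dr":[0,0,0],"jaw":0.1},{"translation":[0,0,0.001],"dr":[0,0,0],"jaw":0.1},{"translation":[0,0,0],"dr":[0,0,0],"jaw":0.1},{"translation":[0,0,0],"dr":[0,0,0],"jaw":0.1},{"translation":[0,0,0],"dr":[0,0,0],"jaw":0.1},{"translation":[0,0,0],"dr":[0,0,0],"jaw":0.1},{"translation":[0,0,0],"dr":[0,0,0],"jaw":0.1},{"translation":[0,0,0],"dr":[0,0,0],"jaw":0.1}]' >/dev/null
python3 -c "
from h import *
to(549,190,145)"
```

```text
t 12.5 pos [548.8 189.6 144.1] F [ 0.1 -0.7  3.5] w 21.2 tilt [0. 0.] q7 0.76 yaw 155.32
tool delta mm [-0.   0.5 -0.9]
```

Dab held for about 1 s with about 5 N on the bristles. Lift and return to the dish.

```bash
python3 -m inch '[{"translation":[0,0,-0.008],"dr":[0,0,0],"jaw":0.1},{"translation":[0,0,-0.012],"dr":[0,0,0],"jaw":0.1},{"translation":[0,0,-0.02],"dr":[0,0,0],"jaw":0.1},{"translation":[0,0,-0.02],"dr":[0,0,0],"jaw":0.1},{"translation":[0,0,-0.02],"dr":[0,0,0],"jaw":0.1},{"translation":[0,0,-0.015],"dr":[0,0,0],"jaw":0.1},{"translation":[0,0,0],"dr":[0,0,0],"jaw":0.1},{"translation":[0,0,0],"dr":[0,0,0],"jaw":0.1}]' >/dev/null
python3 -c "
from h import *
to(533,-331.5,238)"
```

```text
t 13.5 pos [548.4 189.4 238.5] F [-0.5  0.7 -2. ] w 21.2 tilt [-0.06 -0.02] q7 0.76 yaw 155.32
tool delta mm [-203.5 -479.8    0.7]
```

```bash
python3 -m inch '[{"translation":[-0.012,-0.028,0],"dr":[0,0,0],"jaw":0.1},{"translation":[-0.02,-0.047,0],"dr":[0,0,0],"jaw":0.1},{"translation":[-0.022,-0.052,0],"dr":[0,0,0],"jaw":0.1},{"translation":[-0.022,-0.052,0],"dr":[0,0,0],"jaw":0.1},{"translation":[-0.022,-0.052,0],"dr":[0,0,0],"jaw":0.1},{"translation":[-0.022,-0.052,0],"dr":[0,0,0],"jaw":0.1},{"translation":[-0.022,-0.052,0],"dr":[0,0,0],"jaw":0.1},{"translation":[-0.018,-0.042,0],"dr":[0,0,0],"jaw":0.1}]' >/dev/null
python3 -m inch '[{"translation":[-0.018,-0.042,0],"dr":[0,0,0],"jaw":0.1},{"translation":[-0.015,-0.036,0],"dr":[0,0,0],"jaw":0.1},{"translation":[-0.0105,-0.0245,0],"dr":[0,0,0],"jaw":0.1},{"translation":[0,0,0],"dr":[0,0,0],"jaw":0.1},{"translation":[0,0,0.015],"dr":[0,0,0],"jaw":0.1},{"translation":[0,0,0.02],"dr":[0,0,0],"jaw":0.1},{"translation":[0,0,0.015],"dr":[0,0,0],"jaw":0.1},{"translation":[0,0,0],"dr":[0,0,0],"jaw":0.1}]' >/dev/null
python3 -c "
from h import *
to(532.5,-331.5,130)"
```

```text
t 15.5 pos [ 532.9 -329.7  187.4] F [-0.1 -0.5 -1.7] w 21.4 tilt [-0.15  0.1 ] q7 1.72 yaw 155.39
tool delta mm [-0.5 -1.8 57.4]
```

```bash
python3 -m inch '[{"translation":[0,-0.001,0],"dr":[0,0,0],"jaw":0.1},{"translation":[0,0,0.01],"dr":[0,0,0],"jaw":0.1},{"translation":[0,0,0.014],"dr":[0,0,0],"jaw":0.1},{"translation":[0,0,0.012],"dr":[0,0,0],"jaw":0.1},{"translation":[0,0,0.01],"dr":[0,0,0],"jaw":0.1},{"translation":[0,0,0.008],"dr":[0,0,0],"jaw":0.1},{"translation":[0,0,0],"dr":[0,0,0],"jaw":0.1},{"translation":[0,0,0],"dr":[0,0,0],"jaw":0.1}]' >/dev/null
python3 - <<'E'
from h import *
to(532.5,-331.5,127.5)
o=np.zeros((560,800,3),np.uint8)
for j,(n,b,k) in enumerate([('top',(405,160,485,240),5),('side',(320,200,420,340),4)]):
    a=cv2.resize(env.read_camera(n)[b[1]:b[3],b[0]:b[2]],None,fx=k,fy=k); o[:a.shape[0],400*j:400*j+a.shape[1]]=a
cv2.imwrite('pics/place.png',o)
E
```

```text
t 16.5 pos [ 533.2 -332.2  135.4] F [ 0.2  1.1 -2.1] w 21.4 tilt [ 0.02 -0.02] q7 1.73 yaw 155.31
tool delta mm [1.  0.3 7.9]
```

View pics/place.png

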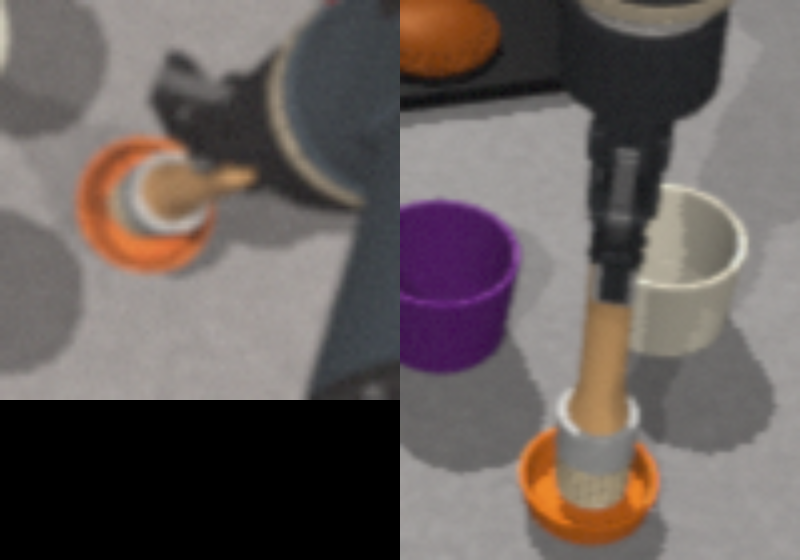

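The picture shows the brush inside the dish, a few mm above its floor (side bristle end (595,500), dish (590,485)). Lower the remaining 8 mm.

```bash
python3 -m inch '[{"translation":[0,0,0.002],"dr":[0,0,0],"jaw":0.1},{"translation":[0,0,0.002],"dr":[0,0,0],"jaw":0.1},{"translation":[0,0,0.002],"dr":[0,0,0],"jaw":0.1},{"translation":[0,0,0.002],"dr":[0,0,0],"jaw":0.1},{"translation":[0,0,0],"dr":[0,0,0],"jaw":0.1},{"translation":[0,0,0],"dr":[0,0,0],"jaw":0.1},{"translation":[0,0,0],"dr":[0,0,0],"jaw":0.1},{"translation":[0,0,0],"dr":[0,0,0],"jaw":0.1}]' >/dev/null
python3 -c "
from h import *
to(533,-331.5,127)"
```

```text
t 17.6 pos [ 533.1 -332.1  127.3] F [-0.5  0.1  0.8] w 21.6 tilt [ 0.01 -0.01] q7 1.73 yaw 155.32
tool delta mm [0.4 0.4 0.3]
```

```bash
python3 -m inch '[{"translation":[0,0,0],"dr":[0,0,0],"jaw":0.27},{"translation":[0,0,0],"dr":[0,0,0],"jaw":0.32},{"translation":[0,0,0],"dr":[0,0,0],"jaw":0.4},{"translation":[0,0,0],"dr":[0,0,0],"jaw":0.55},{"translation":[0,0,0],"dr":[0,0,0],"jaw":0.75},{"translation":[0,0,0],"dr":[0,0,0],"jaw":1},{"translation":[0,0,0],"dr":[0,0,0],"jaw":1},{"translation":[0,0,0],"dr":[0,0,0],"jaw":1}]' 20
python3 -m inch '[{"translation":[0,0,-0.008],"dr":[0,0,0],"jaw":1},{"translation":[0,0,-0.02],"dr":[0,0,0],"jaw":1},{"translation":[0,0,-0.03],"dr":[0,0,0],"jaw":1},{"translation":[0,0,-0.03],"dr":[0,0,0],"jaw":1},{"translation":[0,0,-0.03],"dr":[0,0,0],"jaw":1},{"translation":[0,0,-0.02],"dr":[0,0,0],"jaw":1},{"translation":[0,0,0],"dr":[0,0,0],"jaw":1},{"translation":[0,0,0],"dr":[0,0,0],"jaw":1}]'
python3 - <<'E'
from h import *
o=np.zeros((500,800,3),np.uint8)
for j,(n,b,k) in enumerate([('top',(170,140,470,270),1.33),('side',(230,140,420,345),2.05)]):
    I=env.read_camera(n); cv2.imwrite(f'pics/end_{n}.png',I)
    a=cv2.resize(I[b[1]:b[3],b[0]:b[2]],None,fx=k,fy=k); o[:a.shape[0],405*j:405*j+a.shape[1]]=a
cv2.imwrite('pics/end.png',o)
E
```

```text
time_s: 18.6
tool_pos: [533.1, -332.0, 127.1]
ee_rot: [0.0, 0.214, 0.977, -0.0]
force: [-0.2, 0.6, 0.6]
width: 85.5
grasp_force: 0.0
time_s: 19.6
tool_pos: [532.7, -331.8, 264.5]
ee_rot: [-0.0, 0.214, 0.977, 0.0]
force: [0.5, 0.6, -0.7]
width: 85.3
grasp_force: 0.0
```

View pics/end.png

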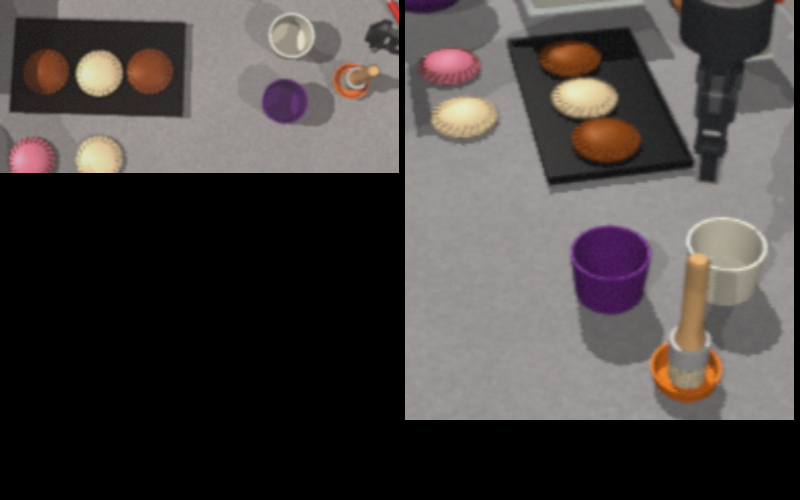

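The brush stands upright in the dish (side crop (688,370)). The pots, pies and dish are unmoved and the gripper is clear above.

```bash
python3 -c "
from plant import env
print(env.job_done())"
```

```text
the job is handed in; nothing more can be done
None
```

The job is handed in at about 20 s: I dipped the brush in the purple pot, dabbed the middle of the pale pie on the tray, and stood it upright in its orange dish. The last pictures show the pots, pies and dish where they were, the gripper clear, and no visible colour change on the pie; no verdict came back.

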